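# Close the kit drawer and hold the cast lever level over its drilling fixture

## Robot

A 6-joint arm with a two-finger parallel gripper is mounted at the origin on the work surface. World frame = base frame: x ahead of the robot, y to its left, z up, the work surface at z = 0. Lengths are in mm, angles in rad, forces in N, time in s.
With the tool pointing down it reaches from about 350 to 875 mm from the base axis. Payload 4.2 kg.
Tool frame: the origin (TCP) lies at the very end of the fingers, on their centre line; the grasp point (between the pads) lies 19 mm behind it; z points along the fingers, y is the direction in which the jaws open and shut (so a half turn about z gives the same grasp; the last joint's range is limited). The gripper opens to 85 mm and grips with 20 to 120 N. Pads are 22 mm wide; open, the fingers measure 114 mm over their backs; the gripper's body (76 mm by 85 mm) begins 54 mm behind the grasp point. The pads swing forward as they close: fully open they stand 13 mm farther back than shut.
Start: joints at [-1.039, 0.385, 0.008, 0, -1.194, -0.259], TCP at [168.41, -601.862, 231.312] pointing down, gripper open.
Joint ranges: [-3.14, 3.14], [-1.21, 2.06], [-1.07, 1.41], [-3.16, 2.05], [-2.99, -0.16], [-3.1, 3.1]. Speed limits (rad/s): [2.79, 2.79, 3.14, 3.14, 3.14, 3.14].

## Interface

Orientations are given as a unit quaternion [x, y, z, w].
In Python, from bench import read_state, get_image, camera_params, job_done gives the robot as it stands.
- The arm moves only by the tool send_rows, never from a script. Its arguments are lists of equal length, an entry for each row: "translation": the shift along the tool's x, y, z in m, a list of three; "yaw": the turn about the tool's z in degrees; "fingers": the closure in counts, from 0 (fully open) to 255 (shut). A call has 1 to 12 rows; each row is the pose to reach, as a shift and turn from the pose measured when the call began, along the tool's axes at that moment; what a row does not reach only later rows make up. A row lasts 1/10 s, in which the tool goes at most 50 mm and 8.59 degrees, less where a joint would pass 70% of its speed; a pose out of reach is approached as far as the arm can. A call with a gripper value outside its range is refused whole. The fingers move at their own pace and stop on an object; the grip force is fixed at half the most. Time passes only in rows, so rows that repeat a pose let the fingers close. It gives the time, the measured TCP pose, the force and the opening at its end, in the units of the state.
- read_state(): the state, without advancing time (a new reading comes with each control period).
- get_image(name): name is "side" or "top" or "wrist"; returns the picture (420x560x3 uint8, blue, green, red); there is no depth.
- camera_params(name): a dict with "mtx" (3x3 intrinsics, pixels), "rvec" (rotation vector, rad) and "tvec" (3), from world to camera coordinates, as OpenCV has them; the wrist camera has in their place "tool_from_camera" (4x4, takes a point from camera to tool coordinates, whose origin is the TCP and whose axes are the flange's). Camera axes: x right, y down, z forward; pixel columns grow to the right and rows downward; lengths in mm; the calibration is good to about 2 mm. A picture is of the moment at which its call begins: read the wrist's pose just before it. camera_params takes no time and is no camera call.
- job_done(): hands the job in, once; it reports no verdict.
The state is a dict: "clock": time; "joints": joint angles; "joint_vel": joint speeds; "joint_efforts": joint torques, N m; "position": TCP position; "ee_rot": TCP orientation; "contact_force": force on the tool from outside, world axes, zero at the start; "wrist_torque": the same for the moment, N m; "gripper_width": finger opening in mm.
Only numpy, scipy, OpenCV 4.12 (cv2) and the standard library are available. Lean on these libraries where they do the work, as an engineer would, in place of code of your own. Each camera call takes 0.05 s, during which the arm holds its last target.

## Task

The upper drawer of the small blue drawer unit hangs open over the drilling fixture: push it fully home until it seats in its detent. Then pick up the cast lever by its balance point and hold it level and still about 3 cm clear above the fixture's pins, its big boss centred over the thick pin and its small eye centred over the slim pin. Finish while holding it there: do not lower it, let the lever touch the fixture or let go, and leave everything else on the bench where it is.

Things in the scene. Friction and masses are not known exactly. Their poses are not given: they have to be found in the camera images.
- drawer (a joint): Opening of the upper drawer in m: 0 is fully home, 0.11 to 0.15 at the start, 0.16 the most. It slides out of the unit's front, towards the unit's own -x. Sliding friction about 1 N; a sprung detent resists with about 5 N from 0.015 to 0.006, and from about 0.004 draws the drawer to 0 and holds it there.
- drawer_pull (a point): Middle of the front edge of the upper drawer's pull strip, 105 mm above the bench; moves with the drawer, axes as the unit's. The strip is 60 mm wide (y), 8 high, and stands 10 mm out (-x) from the grey drawer front (136 mm wide, heights 61 to 112 mm). With the drawer home the strip's edge is 120 mm in front (-x) of the unit's origin.
- unit: Small fixed blue steel drawer unit, two grey drawer fronts one over the other, 220 mm deep (x), 140 wide (y), 120 high. Origin: centre of its underside; its front faces its -x, roughly towards the robot. Only the upper drawer is open; the lower one stays shut. A grey oilstone 50 x 90 x 25 mm is fixed on its top, its front edge 145 mm back from the unit's front.
- lever: Cast aluminium lever lying flat, 262 mm long, 0.33 to 0.66 kg. Origin: at its underside, below the balance point; x runs from big boss to small eye, z up. Boss: ring 56 mm across, 46 high, 24 bore, axis at x = -53 mm. Eye: ring 28 mm across, 32 high, 13 bore, axis at x = +167 mm. Straight arm between them 18 mm wide (y), at heights 15 to 31 mm, clear of the bench.
- lever_balance (a point): The lever's balance point (centre of mass along the arm): middle of the arm, 53 mm from the boss's axis (25 mm from its wall), 23 mm above the underside. Grip here, across the arm, within 20 mm along it.
- lever_boss (a point): Centre of the big boss's bore, at the lever's underside.
- lever_eye (a point): Centre of the small eye's bore, at the lever's underside.
- fixture: Fixed drilling fixture on the bench in front of the unit, partly under the open drawer: dark steel plate 290 x 70 x 12 mm with two upright steel pins 220 mm apart, tops 28 mm above the bench. Origin: centre of its underside; x runs from the thick pin (x = -110 mm, diameter 20) to the slim pin (x = +110 mm, diameter 10).
- pin_thick (a point): Centre of the thick pin's top.
- pin_slim (a point): Centre of the slim pin's top.
- hammer: Hammer, 260 mm long, lying on the bench beside the unit. Leave it alone.
- wrench: Wrench, 170 mm long, lying on the bench nearer the robot than the fixture. Leave it alone.
- screwdriver: Screwdriver, 190 mm long, lying at the left. Leave it alone.
- pliers: Red-handled pliers, about 160 mm long, lying at the left. Leave them alone.
- offcut: Wooden offcut 90 x 45 x 30 mm on the bench, near and left. Leave it alone.
- jar: Glass jar with steel lid, 60 mm across, 75 mm high, left of the unit. Leave it alone.

How it is judged (in metres and radians):
On the way, in this order (a step that is already met when the one before it is completed fails the run):
1. the upper drawer is seated home in its detent, with the lever still on the bench (value of joint drawer below 0.0025 m and height (world z) of lever below 0.01 m), for 0.2 s.
2. the lever is lifted off the bench, gripped at its balance point (height (world z) of lever above 0.035 m and contact force between the fingers and lever above 2 N and x of the grasp point in the frame of lever between -0.02 and 0.02 m), for 0.2 s.
At the end, for the whole second after the job is handed in: Drawer home (under 2.5 mm open). Lever in the fingers within 20 mm of its balance point, level within 5 degrees, still, touching neither fixture nor unit; boss and eye bores each within 12 mm horizontally of the thick and slim pin; underside 10 to 55 mm above the pin tops (value of joint drawer below 0.0025 m and contact force between the fingers and lever above 2 N and x of the grasp point in the frame of lever between -0.02 and 0.02 m and angle between lever's own z axis and vertical below 0.087 rad and horizontal distance between lever_boss and pin_thick below 0.012 m and horizontal distance between lever_eye and pin_slim below 0.012 m and z of lever_boss in the frame of fixture between 0.038 and 0.083 m and z of lever_eye in the frame of fixture between 0.038 and 0.083 m and contact force between lever and fixture below 0.2 N and contact force between lever and unit below 0.2 N and linear speed of lever below 0.02 m/s and angular speed of lever below 0.1 rad/s); the arm keeps its last pose, push and grip.
It fails at once if the lever strikes the fixture (contact force between lever and fixture above 1 N).
It fails at once if a bystander on the bench is disturbed (moved over 30 mm) (distance of any of hammer, wrench, screwdriver, pliers, offcut, jar from where it was at the start of the episode above 0.03 m).
It also fails if it takes over 58 s, if anything falls off the work surface, if the arm or the gripper's body presses on something with over 40 N, if the wrist force passes 120 N, or if a joint passes its speed limit or range.

## Working session

There is one attempt and no reset: what is moved stays moved. The work goes in short steps, Python scripts to look and compute and a tool call to move; the robot and the scene stay as the last step left them, time stands still between calls to the robot, and variables do not carry over. Pictures are saved under pics/ and viewed, and the job is handed in when it is done.

Besides the shell and the picture viewer there is one more tool, called after ">>>" as name([rows], argument=value, ...), one row to a line, values as JSON. send_rows: Moves the arm, as the interface text tells. Its arguments: {"type":"object","properties":{"translation":{"type":"array","items":{"type":"array","items":{"type":"number"}}},"yaw":{"type":"array","items":{"type":"number"}},"fingers":{"type":"array","items":{"type":"number"}}},"required":["translation","yaw","fingers"]}

```bash
mkdir -p pics; ls
python3 - <<'E'
from bench import *
import cv2
print(read_state())
for n in("top","side"):
    cv2.imwrite(f"pics/{n}0.png",get_image(n)); print(n,camera_params(n))
print(camera_params("wrist"))
E
```

```text
pics
{'clock': 0.0, 'joints': array([-1.03937770e+00,  3.85544566e-01,  6.60878278e-03, -5.13875431e-04,
       -1.19399240e+00, -2.58616762e-01]), 'joint_vel': array([-2.80736515e-04,  3.82332135e-04, -2.01041186e-04, -2.86229337e-04,
        7.94925133e-04,  2.38368073e-05]), 'joint_efforts': array([-3.98470847e-04, -3.92286837e+01,  1.88399130e+01,  4.18635160e+00,
       -4.74380751e-03,  1.94896600e-06]), 'position': array([ 168.2648076 , -601.30807133,  230.21994386]), 'ee_rot': array([-1.35884370e-01,  9.90724101e-01,  1.07573925e-03, -1.89773944e-04]), 'contact_force': array([-0.24484756, -0.10935819,  0.12465502]), 'wrist_torque': array([-0.0138764 ,  0.01355327, -0.03731683]), 'gripper_width': 85.26573663016944}
top {'mtx': array([[395.6952584 ,   0.        , 281.54736331],
       [  0.        , 395.6952584 , 210.63382893],
       [  0.        ,   0.        ,   1.        ]]), 'rvec': array([ 2.12975435, -2.15157671,  0.19400686]), 'tvec': array([ -36.20027071,  581.83009655, 1251.01128159])}
side {'mtx': array([[451.46397262,   0.        , 278.44346864],
       [  0.        , 451.46397262, 204.90035304],
       [  0.        ,   0.        ,   1.        ]]), 'rvec': array([ 0.29838059, -2.69926821,  1.38260018]), 'tvec': array([ 566.35422399,  154.3526977 , 1410.40092997])}
{'mtx': array([[328.65558026,   0.        , 279.53929037],
       [  0.        , 328.65558026, 210.53693383],
       [  0.        ,   0.        ,   1.        ]]), 'tool_from_camera': array([[-2.50599484e-04, -9.49080572e-01, -3.15033340e-01,
         7.99744514e+01],
       [ 9.99999928e-01, -3.27233553e-04,  1.90365699e-04,
         1.69847579e+00],
       [-2.83761865e-04, -3.15033269e-01,  9.49080586e-01,
        -1.43572712e+02],
       [ 0.00000000e+00,  0.00000000e+00,  0.00000000e+00,
         1.00000000e+00]])}
```

View pics/top0.png

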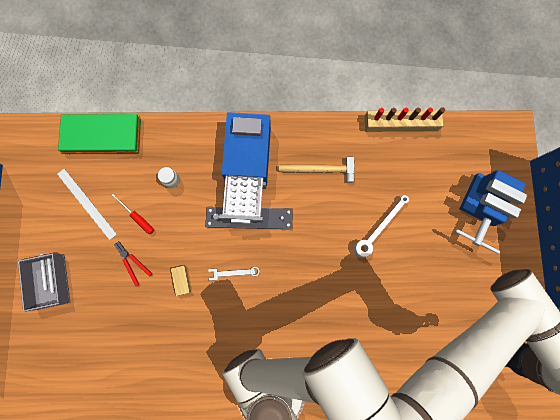

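View pics/side0.png

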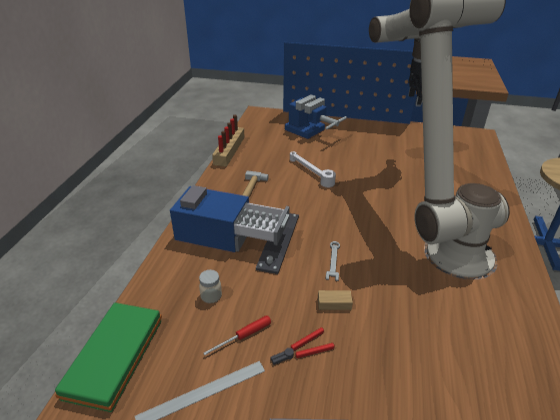

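The top view shows the unit with its open drawer around (245,170), the fixture at (250,217), and the lever from its boss (364,249) to its eye (405,199). I'll enlarge these areas.

Run:
```python
import cv2
t=cv2.imread("pics/top0.png")
def crop(im,x,y,w,h,s,n):
    c=cv2.resize(im[y:y+h,x:x+w],None,fx=s,fy=s,interpolation=cv2.INTER_CUBIC)
    for i in range(0,w,10): cv2.putText(c,str(x+i),(i*s,8),0,.3,(0,255,255),1); cv2.line(c,(i*s,8),(i*s,14),(0,255,255),1)
    for i in range(0,h,10): cv2.putText(c,str(y+i),(0,i*s+4),0,.3,(0,255,255),1)
    cv2.imwrite(n,c)
crop(t,200,105,100,75,8,"pics/a.png")
crop(t,200,170,100,65,8,"pics/b.png")
crop(t,345,190,75,70,8,"pics/c.png")
s=cv2.imread("pics/side0.png")
crop(s,165,180,140,100,5,"pics/d.png")
```

```text
(no output)
```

View pics/a.png

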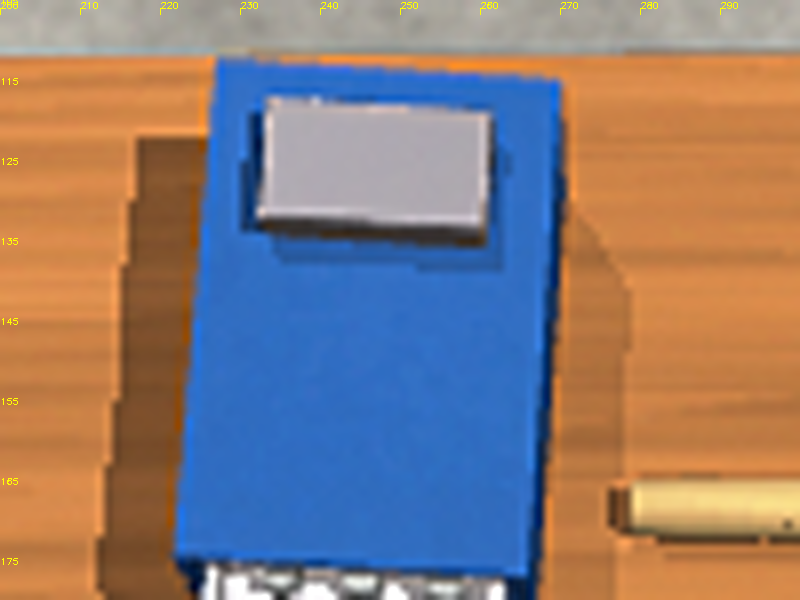

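View pics/b.png

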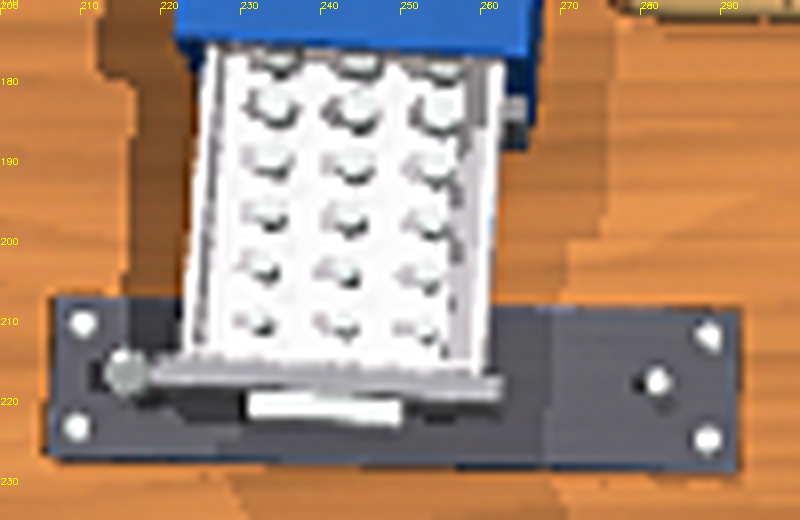

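View pics/c.png

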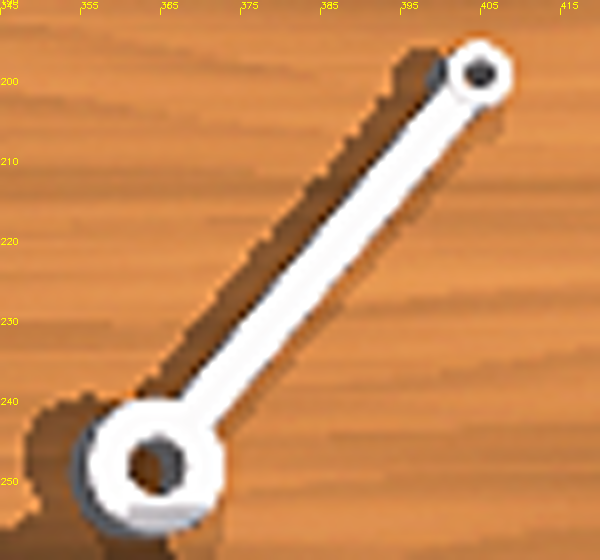

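View pics/d.png

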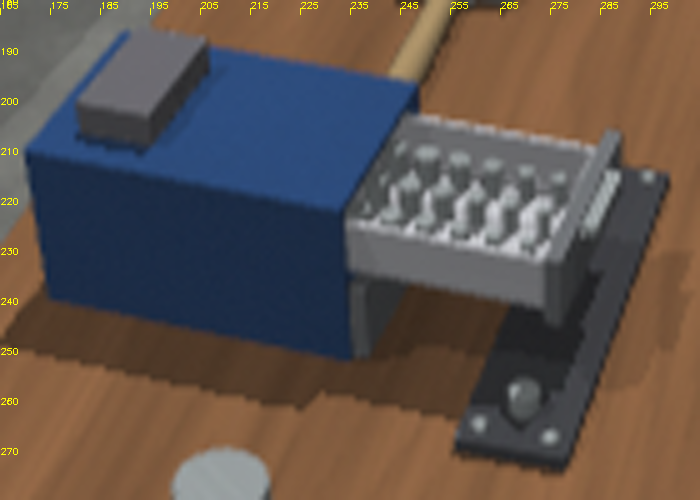

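```bash
cat > h.py <<'E'
import numpy as np, cv2
from bench import *
from scipy.spatial.transform import Rotation as R
def pix2w(uv,z,K,Rcw,t):
    # Rcw world->cam
    uv=np.atleast_2d(uv).astype(float)
    d=(np.linalg.inv(K)@np.c_[uv,np.ones(len(uv))].T)
    d=(Rcw.T@d).T; c=-Rcw.T@t
    s=(z-c[2])/d[:,2]
    return c+d*s[:,None]
def cam(name,st=None):
    p=camera_params(name)
    if name!="wrist": return p["mtx"],cv2.Rodrigues(p["rvec"])[0],np.array(p["tvec"])
    T=np.eye(4);T[:3,:3]=R.from_quat(st["ee_rot"]).as_matrix();T[:3,3]=st["position"]
    M=np.linalg.inv(T@p["tool_from_camera"]); return p["mtx"],M[:3,:3],M[:3,3]
def proj(P,C):
    return cv2.projectPoints(np.atleast_2d(P).astype(float),C[1],C[2],C[0],None)[0][:,0]
E
python3 - <<'E'
from h import *
np.set_printoptions(suppress=True,precision=1)
C=cam("top")
def q(n,uv,z): print(n,pix2w(uv,z,*C)[:,:2].tolist() if 0 else pix2w(uv,z,*C)[:,:2].round(1).tolist())
q("unit bl br fl fr",[(227.1,112.3),(270.2,115),(221.9,174.4),(265.9,177.2)],120)
q("plate tl bl tr br",[(206.6,207.1),(205.6,227.1),(292.5,208.5),(292.3,228.8)],12)
q("pins",[(215.9,216.2),(282.1,217.5)],28)
q("strip",[(231,222.2),(250.2,223.3)],109)
q("boss",[(364.4,248.1)],46); q("eye",[(404.9,199.1)],32)
C=cam("side")
q("s unit bl br fl fr",[(171,210),(190,186),(233,222),(248.5,197)],120)
q("s thick",[(269.5,257)],28)
q("s strip top fl,fr?",[(288.5,214.5)],109)
E
```

```text
unit bl br fl fr [[893.4, 131.3], [883.4, -7.9], [686.7, 145.2], [676.6, 7.0]]
plate tl bl tr br [[602.0, 210.2], [534.1, 212.2], [594.6, -79.8], [525.5, -78.1]]
pins [[568.2, 176.0], [561.8, -44.0]]
strip [[536.3, 116.4], [532.2, 56.8]]
boss [[456.0, -310.0]]
eye [[619.8, -457.2]]
s unit bl br fl fr [[890.3, 131.2], [883.1, -8.1], [686.7, 146.3], [676.8, 10.3]]
s thick [[569.3, 173.5]]
s strip top fl,fr? [[535.9, 58.8]]
```

```bash
cat >> h.py <<'E'
def plan(target,ang,st=None):
    st=st or read_state()
    Rm=R.from_quat(st["ee_rot"]).as_matrix()
    a=np.degrees(np.arctan2(Rm[1,0],Rm[0,0]))
    d=Rm.T@(np.array(target)-st["position"])/1000
    yaw=-((ang-a+180)%360-180)
    print("clock",round(st["clock"],2),"pos",st["position"].round(1),"ang",round(a,2),"tilt",np.degrees(np.arccos(-Rm[2,2])).round(2),"f",st["contact_force"].round(1),"j",st["joints"].round(2),"w",round(st["gripper_width"],1))
    print("shift",d.round(4),"yaw",round(yaw,2))
E
python3 - <<'E'
from h import *
plan((485,90,230),-94)
plan((485,90,92),-94)
E
```

```text
clock 0.1 pos [ 168.3 -601.4  230.3] ang -164.38 tilt 0.11 f [-0.3 -0.5 -0.6] j [-1.04  0.39  0.01 -0.   -1.19 -0.26] w 85.7
shift [-0.4912  0.5805  0.0014] yaw -70.38
clock 0.1 pos [ 168.3 -601.4  230.3] ang -164.38 tilt 0.11 f [-0.3 -0.5 -0.6] j [-1.04  0.39  0.01 -0.   -1.19 -0.26] w 85.7
shift [-0.4912  0.5803  0.1394] yaw -70.38
```

>>> send_rows([
  [-0.491,0.58,0.001],
  [-0.491,0.58,0.001],
  [-0.491,0.58,0.001],
  [-0.491,0.58,0.001],
  [-0.491,0.58,0.001],
  [-0.491,0.58,0.001],
  [-0.491,0.58,0.001],
  [-0.491,0.58,0.001],
  [-0.491,0.58,0.001],
  [-0.491,0.58,0.001],
  [-0.491,0.58,0.001],
  [-0.491,0.58,0.001],
], yaw=[-70.4,-70.4,-70.4,-70.4,-70.4,-70.4,-70.4,-70.4,-70.4,-70.4,-70.4,-70.4], fingers=[255,255,255,255,255,255,255,255,255,255,255,255])

```text
clock: 1.3
position: [418.3, -54.2, 230.7]
ee_rot: [-0.682, 0.731, 0.001, 0.001]
contact_force: [1.0, -0.5, 0.1]
gripper_width: -0.2
```

Run:
```python
from h import *
plan((485,90,230),-94)
```

```text
clock 1.3 pos [418.3 -54.2 230.7] ang -93.95 tilt 0.12 f [ 1.  -0.5  0.1] j [ 0.26  0.03 -0.45 -0.   -1.09 -0.33] w -0.2
shift [-0.1485 -0.0566  0.001 ] yaw 0.05
```

>>> send_rows([
  [-0.148,-0.056,0.001],
  [-0.148,-0.056,0.001],
  [-0.148,-0.056,0.001],
  [-0.148,-0.056,0.001],
  [-0.148,-0.056,0.05],
  [-0.148,-0.056,0.1],
  [-0.148,-0.056,0.138],
  [-0.148,-0.056,0.138],
  [-0.148,-0.056,0.138],
], yaw=[0,0,0,0,0,0,0,0,0], fingers=[255,255,255,255,255,255,255,255,255])

```text
clock: 2.2
position: [484.7, 89.6, 93.4]
ee_rot: [-0.682, 0.731, 0.001, 0.0]
contact_force: [0.1, -0.3, 0.9]
gripper_width: 0.1
```

Run:
```python
from h import *
plan((644.5,78.6,92),-94)
cv2.imwrite("pics/s1.png",cv2.resize(get_image("side")[130:330,130:430],None,fx=2.5,fy=2.5))
cv2.imwrite("pics/w1.png",get_image("wrist"))
```

```text
clock 2.2 pos [484.7  89.6  93.4] ang -93.93 tilt 0.07 f [ 0.1 -0.3  0.9] j [ 0.51  0.32 -0.49 -0.   -0.76 -0.58] w 0.1
shift [ 0.     -0.1602  0.0013] yaw 0.07
```

View pics/s1.png

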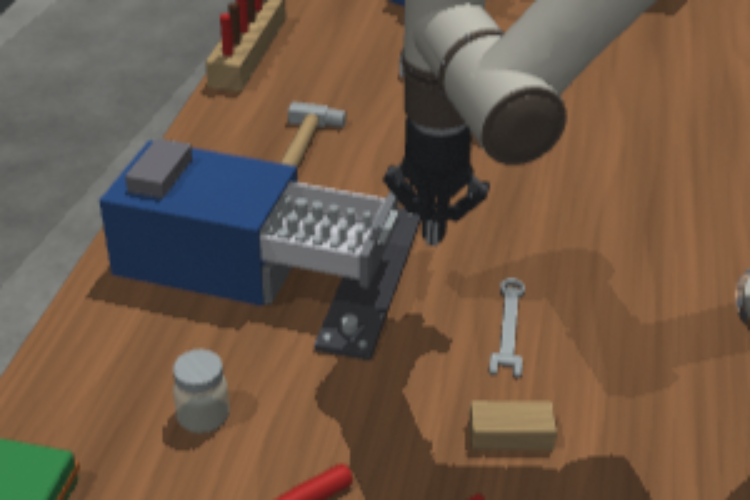

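View pics/w1.png

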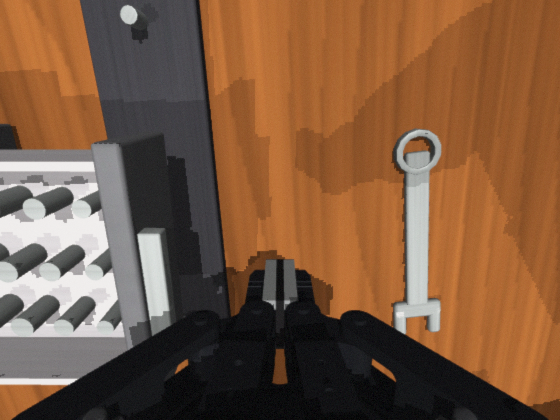

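Run:
```python
from h import *
C=cam("side")
for dx in(-50,50):
  for z in(130,145,160,175,190):
    p=proj((484.7+dx,89.6,z),C)[0]; print(dx,z,((p-130)*2.5).round())
p=proj((484.7,89.6,93.4),C)[0];print(((p-130)*2.5).round())
```

```text
-50 130 [475. 224.]
-50 145 [476. 214.]
-50 160 [477. 203.]
-50 175 [477. 193.]
-50 190 [478. 183.]
50 130 [392. 212.]
50 145 [393. 202.]
50 160 [393. 192.]
50 175 [393. 182.]
50 190 [393. 172.]
[432. 242.]
```

>>> send_rows([
  [0,-0.02,0],
  [0,-0.035,0],
  [0,-0.05,0],
  [0,-0.065,0],
  [0,-0.08,0],
  [0,-0.095,0],
  [0,-0.11,0],
  [0,-0.125,0],
  [0,-0.135,0],
  [0,-0.14,0],
  [0,-0.145,0],
  [0,-0.145,0],
], yaw=[0,0,0,0,0,0,0,0,0,0,0,0], fingers=[255,255,255,255,255,255,255,255,255,255,255,255])

```text
clock: 3.5
position: [631.3, 80.4, 96.3]
ee_rot: [-0.682, 0.731, -0.0, 0.003]
contact_force: [0.1, 0.1, -0.3]
gripper_width: -0.2
```

Run:
```python
from h import *
plan((652,78,93.4),-94)
cv2.imwrite("pics/w2.png",get_image("wrist"))
```

```text
clock 3.5 pos [631.3  80.4  96.3] ang -93.94 tilt 0.38 f [ 0.1  0.1 -0.3] j [ 0.38  0.52 -0.14 -0.   -0.91 -0.45] w -0.2
shift [ 0.001  -0.0208  0.003 ] yaw 0.06
```

View pics/w2.png

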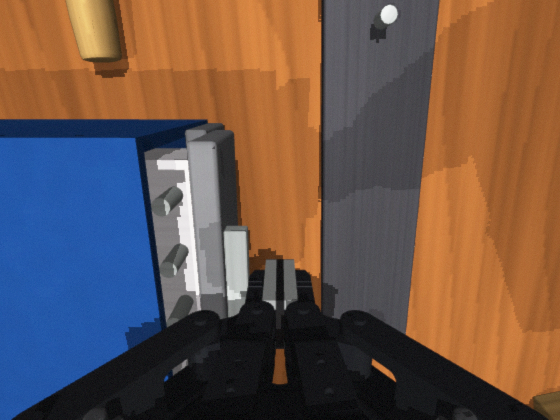

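The wrist view shows the drawer about 20 mm open, with the strip's edge at column 248 just beside the fingers. I'll push on slowly.

>>> send_rows([
  [0,-0.004,0.001],
  [0,-0.008,0.002],
  [0,-0.011,0.003],
  [0,-0.013,0.003],
  [0,-0.015,0.003],
  [0,-0.017,0.003],
  [0,-0.019,0.003],
  [0,-0.02,0.003],
], yaw=[0,0,0,0,0,0,0,0], fingers=[255,255,255,255,255,255,255,255])

```text
clock: 4.35
position: [647.3, 79.3, 92.9]
ee_rot: [-0.682, 0.731, 0.002, -0.0]
contact_force: [-12.3, 3.8, 7.1]
gripper_width: 0.2
```

Run:
```python
from h import *
plan((656,78,93.4),-94)
cv2.imwrite("pics/w3.png",get_image("wrist"))
```

```text
clock 4.35 pos [647.3  79.3  92.9] ang -93.96 tilt 0.28 f [-12.3   3.8   7.1] j [ 0.37  0.55 -0.09 -0.01 -0.94 -0.43] w 0.2
shift [ 0.0007 -0.0088 -0.0005] yaw 0.04
```

View pics/w3.png

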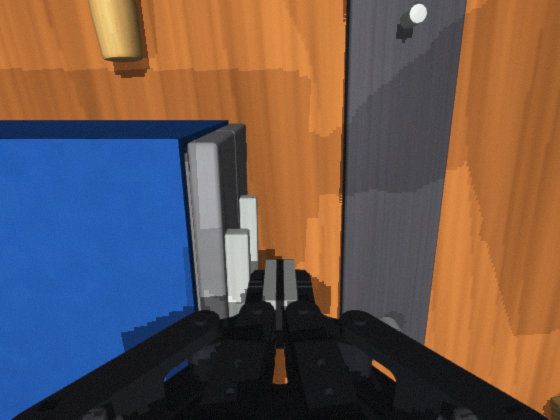

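>>> send_rows([
  [0,-0.006,0],
  [0,-0.008,0],
  [0,-0.008,0],
  [0,-0.008,0],
], yaw=[0,0,0,0], fingers=[255,255,255,255])

```text
clock: 4.8
position: [647.3, 79.1, 92.9]
ee_rot: [-0.682, 0.731, 0.008, -0.007]
contact_force: [-22.2, 6.4, 14.3]
gripper_width: 0.1
```

Run:
```python
from h import *
plan((600,82,93.4),-94)
```

```text
clock 4.8 pos [647.3  79.1  92.9] ang -93.96 tilt 1.22 f [-22.2   6.4  14.3] j [ 0.36  0.56 -0.07 -0.01 -0.96 -0.43] w 0.1
shift [0.0004 0.0474 0.0005] yaw 0.04
```

>>> send_rows([
  [0,0.02,0],
  [0,0.06,0],
  [0,0.09,-0.05],
  [0,0.1,-0.1],
  [0,0.1,-0.13],
], yaw=[0,0,0,0,0], fingers=[255,255,255,255,255])

```text
clock: 5.3
position: [549.9, 86.0, 228.2]
ee_rot: [-0.683, 0.731, 0.007, -0.006]
contact_force: [0.8, 1.2, -0.2]
gripper_width: 0.2
```

Run:
```python
from h import *
plan((495,-345,210),-42)
```

```text
clock 5.3 pos [549.9  86.  228.2] ang -93.89 tilt 1.03 f [ 0.8  1.2 -0.2] j [ 0.44  0.28 -0.15 -0.01 -1.16 -0.5 ] w 0.2
shift [0.4337 0.0252 0.0182] yaw -51.89
```

>>> send_rows([
  [0.434,0.025,0.018],
  [0.434,0.025,0.018],
  [0.434,0.025,0.018],
  [0.434,0.025,0.018],
  [0.434,0.025,0.018],
  [0.434,0.025,0.018],
  [0.434,0.025,0.018],
  [0.434,0.025,0.018],
  [0.434,0.025,0.018],
  [0.434,0.025,0.018],
  [0.434,0.025,0.018],
], yaw=[-52,-52,-52,-52,-52,-52,-52,-52,-52,-52,-52], fingers=[0,0,0,0,0,0,0,0,0,0,0])

```text
clock: 6.4
position: [494.8, -347.1, 209.7]
ee_rot: [0.933, -0.359, -0.009, 0.002]
contact_force: [-0.3, 0.1, 0.3]
gripper_width: 85.2
```

Run:
```python
from h import *
s=read_state()
im=get_image("wrist")
plan((495.4,-345.5,8),-42,s)
C=cam("wrist",s)
for P in((456,-310,46),(619.8,-457.2,32),(495.4,-345.5,31)): print(proj(P,C).round(1))
cv2.imwrite("pics/w4.png",im)
t=get_image("top")
cv2.imwrite("pics/t4.png",cv2.resize(t[100:300,190:440],None,fx=3,fy=3,interpolation=cv2.INTER_CUBIC))
```

```text
clock 6.4 pos [ 494.8 -347.1  209.7] ang -42.09 tilt 1.03 f [-0.3  0.1  0.3] j [-0.34  0.37 -0.07  0.   -1.15  1.18] w 85.2
shift [ 0.0024 -0.0037  0.2016] yaw -0.09
[[278.1 237.7]]
[[277. -11.]]
[[277.9 183.2]]
```

View pics/w4.png

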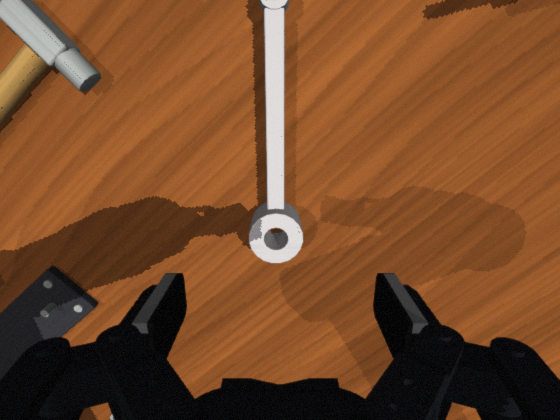

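View pics/t4.png

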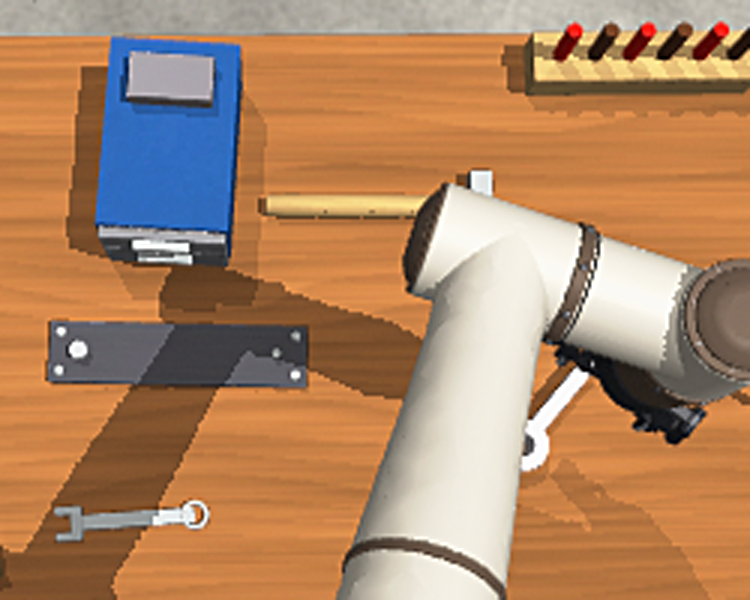

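The top view shows the drawer home, its front flush with the unit, and the pins clear at crop (78,349) and (277,353). In the wrist view the boss bore is at (275.5,238), within 3 px of the prediction. Descending now.

>>> send_rows([
  [0.002,-0.005,0.04],
  [0.002,-0.005,0.08],
  [0.002,-0.005,0.12],
  [0.002,-0.005,0.15],
  [0.002,-0.005,0.17],
  [0.002,-0.005,0.185],
  [0.002,-0.005,0.195],
  [0.002,-0.005,0.201],
  [0.002,-0.005,0.201],
], yaw=[0,0,0,0,0,0,0,0,0], fingers=[0,0,0,0,0,0,0,0,0])

```text
clock: 7.4
position: [496.9, -341.2, 8.9]
ee_rot: [0.934, -0.357, -0.009, 0.002]
contact_force: [0.0, -0.7, -0.2]
gripper_width: 85.1
```

Run:
```python
from h import *
s=read_state()
im=get_image("wrist")
plan((495.4,-345.5,8),-42,s)
C=cam("wrist",s)
for P in((456,-310,46),(619.8,-457.2,32),(495.4,-345.5,31)): print(proj(P,C).round(1))
cv2.imwrite("pics/w5.png",im)
```

```text
clock 7.4 pos [ 496.9 -341.2    8.9] ang -41.82 tilt 1.04 f [ 0.  -0.7 -0.2] j [-0.33  0.59 -0.28  0.01 -0.71  1.17] w 85.1
shift [0.0017 0.0042 0.001 ] yaw 0.18
[[293.4 419.8]]
[[ 304.3 -263.7]]
[[293.8 295.5]]
```

View pics/w5.png

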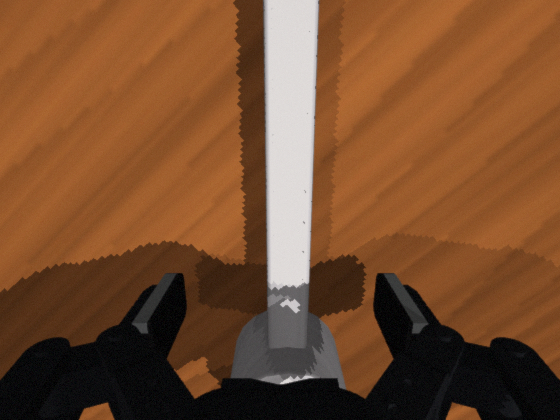

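>>> send_rows([
  [0.002,0.003,0.001],
  [0.002,0.003,0.001],
  [0.002,0.003,0.001],
  [0.002,0.003,0.001],
  [0.002,0.003,0.001],
  [0.002,0.003,0.001],
  [0.002,0.003,0.001],
  [0.002,0.003,0.001],
  [0.002,0.003,0.001],
  [0.002,0.003,0.001],
  [0.002,0.003,0.001],
  [0.002,0.003,0.001],
], yaw=[0,0,0,0,0,0,0,0,0,0,0,0], fingers=[0,255,255,255,255,255,255,255,255,255,255,255])

```text
clock: 8.65
position: [496.8, -345.4, 8.9]
ee_rot: [0.934, -0.357, -0.008, 0.002]
contact_force: [-1.5, 0.1, 5.7]
gripper_width: 17.0
```

Run:
```python
from h import *
s=read_state()
im=get_image("wrist")
plan((495.4,-345.5,138),-42,s)
C=cam("wrist",s)
for P in((456,-310,46),(619.8,-457.2,32),(495.4,-345.5,31)): print(proj(P,C).round(1))
cv2.imwrite("pics/w6.png",im)
```

```text
clock 8.65 pos [ 496.8 -345.4    8.9] ang -41.83 tilt 0.96 f [-1.5  0.1  5.7] j [-0.34  0.59 -0.28  0.01 -0.72  1.17] w 17.0
shift [-0.0027  0.0023 -0.1291] yaw 0.17
[[286.  424.6]]
[[ 291.7 -248.6]]
[[286.3 300.9]]
```

View pics/w6.png

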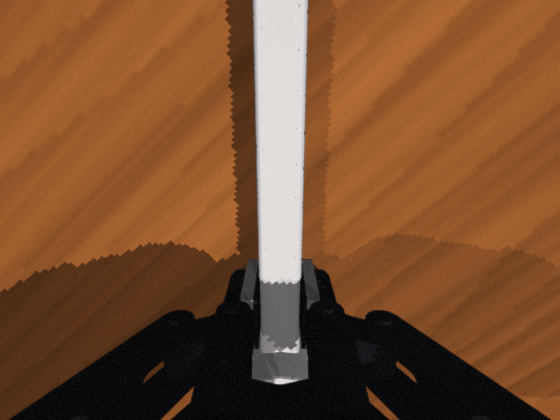

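>>> send_rows([
  [0,0,-0.01],
  [0,0,-0.025],
  [0,0,-0.045],
  [0,0,-0.07],
  [0,0,-0.095],
  [0,0,-0.12],
  [0,0,-0.13],
  [0,0,-0.13],
], yaw=[0,0,0,0,0,0,0,0], fingers=[255,255,255,255,255,255,255,255])

```text
clock: 9.5
position: [499.3, -345.4, 139.5]
ee_rot: [0.934, -0.357, -0.007, 0.002]
contact_force: [0.6, -0.2, -5.0]
gripper_width: 17.0
```

Run:
```python
from h import *
s=read_state()
im=get_image("wrist")
plan((566.7,123,138),-91.67,s)
cv2.imwrite("pics/w7.png",im)
cv2.imwrite("pics/s7.png",get_image("side"))
```

```text
clock 9.5 pos [ 499.3 -345.4  139.5] ang -41.83 tilt 0.84 f [ 0.6 -0.2 -5. ] j [-0.34  0.44 -0.15  0.   -0.99  1.18] w 17.0
shift [-0.2622 -0.394   0.0013] yaw 49.84
```

View pics/w7.png

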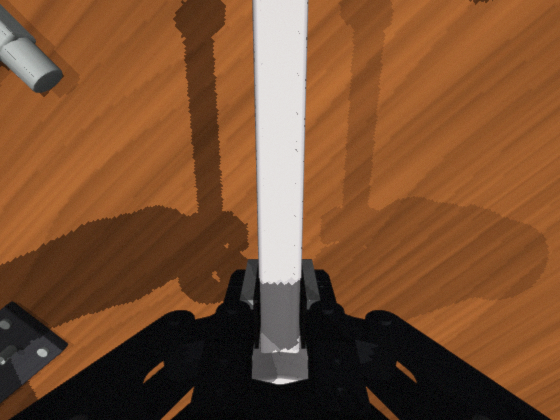

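View pics/s7.png

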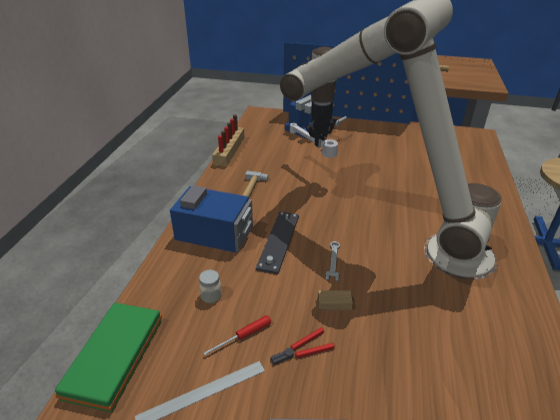

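>>> send_rows([
  [-0.01,-0.015,0],
  [-0.026,-0.039,0],
  [-0.046,-0.069,0],
  [-0.07,-0.105,0],
  [-0.095,-0.143,0],
  [-0.12,-0.18,0],
  [-0.145,-0.218,0],
  [-0.17,-0.256,0],
  [-0.192,-0.289,0],
  [-0.208,-0.313,0],
  [-0.218,-0.328,0],
  [-0.22,-0.331,0],
], yaw=[2,6,11,16,21,26,31,36,41,45,48,49.8], fingers=[255,255,255,255,255,255,255,255,255,255,255,255])

```text
clock: 10.8
position: [554.1, 50.6, 135.3]
ee_rot: [-0.697, 0.717, 0.009, -0.007]
contact_force: [0.1, 0.1, -3.9]
gripper_width: 16.9
```

Run:
```python
from h import *
s=read_state()
plan((566.7,122,139),-91.67,s)
```

```text
clock 10.8 pos [554.1  50.6 135.3] ang -91.61 tilt 1.31 f [ 0.1  0.1 -3.9] j [ 0.38  0.37 -0.27 -0.01 -0.95 -0.4 ] w 16.9
shift [-0.0717 -0.0105 -0.0037] yaw 0.06
```

>>> send_rows([
  [-0.01,-0.002,-0.003],
  [-0.025,-0.004,-0.003],
  [-0.042,-0.006,-0.003],
  [-0.057,-0.008,-0.003],
  [-0.067,-0.01,-0.003],
  [-0.072,-0.0105,-0.003],
  [-0.072,-0.0105,-0.003],
  [-0.072,-0.0105,-0.003],
], yaw=[0,0,0,0,0,0,0,0], fingers=[255,255,255,255,255,255,255,255])

```text
clock: 11.6
position: [566.5, 122.0, 138.2]
ee_rot: [-0.697, 0.717, 0.009, -0.007]
contact_force: [0.5, -0.3, -4.5]
gripper_width: 17.2
```

Run:
```python
from h import *
s=read_state()
im=get_image("wrist")
plan((566.7,122,67),-91.67,s)
C=cam("wrist",s)
for P in((568.2,176,28),(561.8,-44,28)): print(proj(P,C).round(1))
cv2.imwrite("pics/w8.png",im)
cv2.imwrite("pics/s8.png",cv2.resize(get_image("side")[130:330,130:430],None,fx=2.5,fy=2.5,interpolation=cv2.INTER_CUBIC))
t=get_image("top");cv2.imwrite("pics/t8o.png",t)
cv2.imwrite("pics/t8.png",cv2.resize(t[170:270,180:330],None,fx=5,fy=5,interpolation=cv2.INTER_CUBIC))
```

```text
clock 11.6 pos [566.5 122.  138.2] ang -91.62 tilt 1.34 f [ 0.5 -0.3 -4.5] j [ 0.48  0.4  -0.21 -0.02 -0.98 -0.5 ] w 17.2
shift [ 0.0002 -0.0019  0.0712] yaw 0.05
[[276.8 264. ]]
[[276.1 -40.6]]
```

View pics/w8.png

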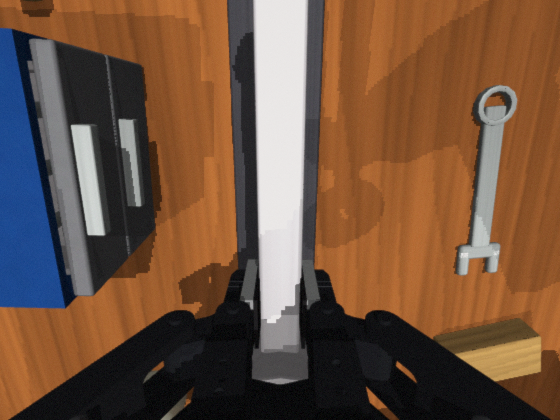

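View pics/s8.png

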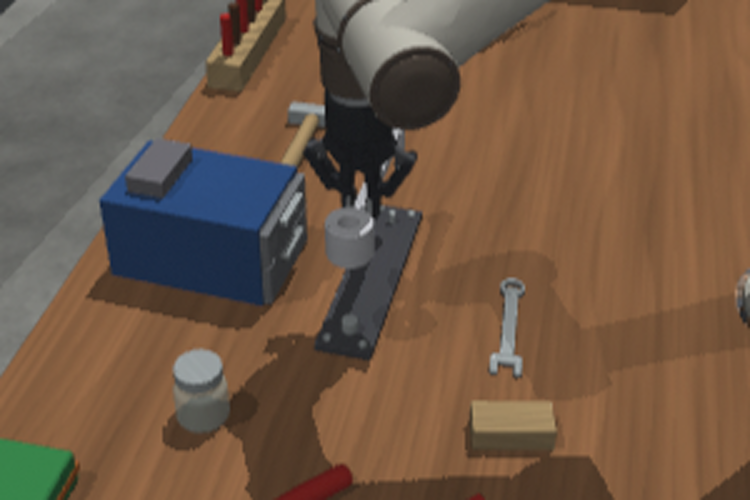

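View pics/t8.png

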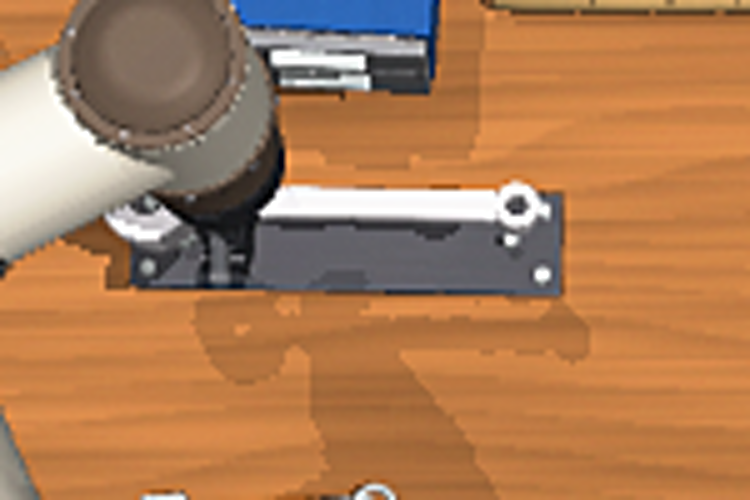

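Run:
```python
from h import *
C=cam("top");print("eye",pix2w((283.4,211),161,*C).round(1)); print("pin slim",pix2w((282.2,217.7),28,*C).round(1))
print("boss top?",pix2w((180+145/5,170+205/5),175,*C).round(1))
C=cam("side");print("boss",pix2w((270,219.2),175,*C).round(1))
print("thick",pix2w((130+350/2.5,130+324/2.5),28,*C).round(1))
```

```text
eye [[561.4 -46.  161. ]]
pin slim [[561.1 -44.3  28. ]]
boss top? [[561.1 174.1 175. ]]
boss [[565.9 177.9 175. ]]
thick [[565.2 184.3  28. ]]
```

>>> send_rows([
  [0,0,0.008],
  [0,-0.001,0.018],
  [0,-0.001,0.03],
  [0,-0.001,0.042],
  [0,-0.002,0.052],
  [0,-0.002,0.06],
  [0,-0.002,0.066],
  [0,-0.002,0.07],
  [0,-0.002,0.071],
  [0,-0.002,0.071],
  [0,-0.002,0.071],
  [0,-0.002,0.071],
], yaw=[0,0,0,0,0,0,0,0,0,0,0,0], fingers=[255,255,255,255,255,255,255,255,255,255,255,255])

```text
clock: 12.95
position: [567.2, 122.0, 67.7]
ee_rot: [-0.697, 0.717, 0.009, -0.007]
contact_force: [0.2, -0.4, -5.1]
gripper_width: 16.7
```

```bash
cat > look.py <<'E'
from h import *
import sys
n=sys.argv[1]
s=read_state()
plan((566.7,122,67),-91.67,s)
def crop(im,x,y,w,h,k,n):
    c=cv2.resize(im[y:y+h,x:x+w],None,fx=k,fy=k,interpolation=cv2.INTER_CUBIC)
    for i in range(0,w,10): cv2.putText(c,str(x+i),(i*k,8),0,.3,(0,255,255),1)
    for i in range(0,h,10): cv2.putText(c,str(y+i),(0,i*k+4),0,.3,(0,255,255),1)
    cv2.imwrite(n,c)
crop(get_image("side"),220,180,90,70,8,f"pics/s{n}.png")
t=get_image("top")
crop(t,200,190,100,45,8,f"pics/t{n}.png")
E
python3 look.py 9
```

```text
clock 12.95 pos [567.2 122.   67.7] ang -91.65 tilt 1.27 f [ 0.2 -0.4 -5.1] j [ 0.48  0.48 -0.28 -0.02 -0.82 -0.5 ] w 16.7
shift [0.     0.0005 0.0008] yaw 0.02
```

View pics/s9.png

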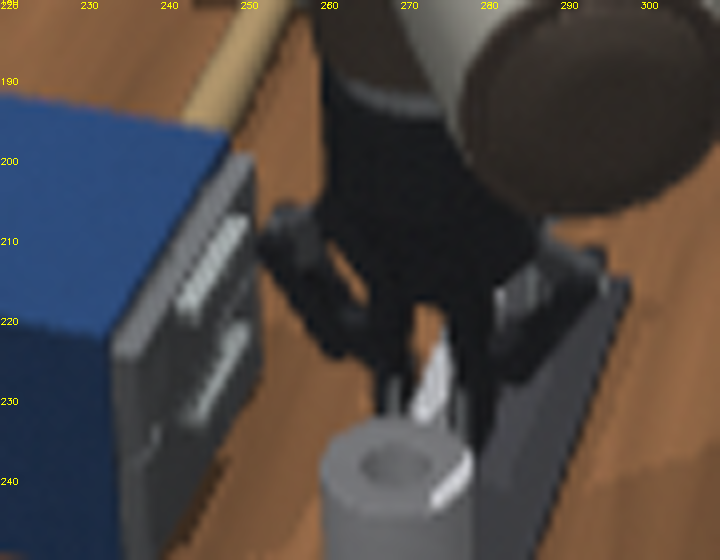

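View pics/t9.png

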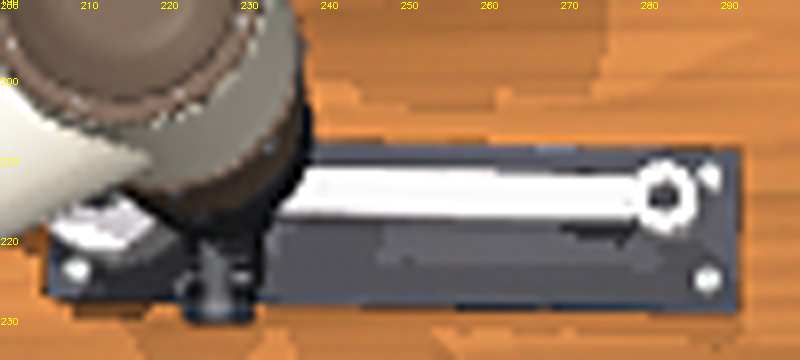

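Run:
```python
from h import *
C=cam("top");print("eye",pix2w((283.1,214.6),91,*C).round(1))
C=cam("side");print("boss",pix2w((269.6,238.3),105,*C).round(1), "pin proj",proj([(568.2,176,28)],C).round(1))
s0=cv2.imread("pics/side0.png")
c=cv2.resize(s0[240:280,250:290],None,fx=14,fy=14,interpolation=cv2.INTER_CUBIC);cv2.imwrite("pics/p.png",c)
```

```text
eye [[561.5 -46.3  91. ]]
boss [[567.5 177.9 105. ]] pin proj [[269.7 257.6]]
```

View pics/p.png

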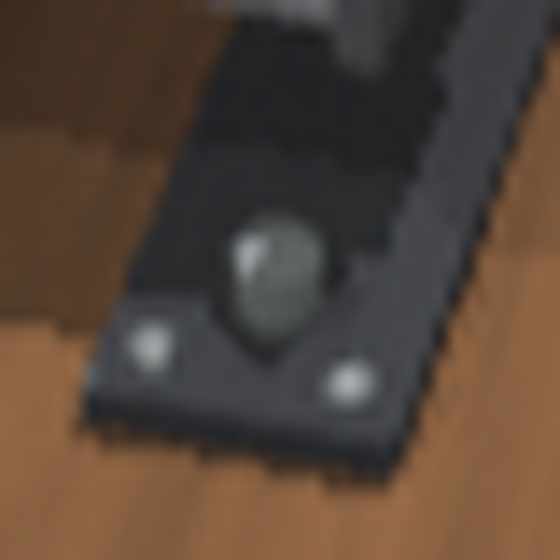

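Run:
```python
from h import *
im=get_image("wrist");cv2.imwrite("pics/w9.png",im)
s=read_state();plan((566.7,122,67),-91.67,s);print(abs(s["joint_vel"]).max())
a=cv2.imread("pics/w6.png")
for y in(10,100,200):
    for g in(a,im):
        r=np.where(g[y].min(1)>150)[0]; print(y,r.min() if len(r) else 0,r.max() if len(r) else 0)
```

```text
clock 13.1 pos [567.1 121.9  67.6] ang -91.65 tilt 1.29 f [ 0.5 -0.3 -4. ] j [ 0.48  0.48 -0.28 -0.02 -0.82 -0.5 ] w 16.8
shift [-0.0001  0.0004  0.0006] yaw 0.02
0.0015236568055396118
10 254 306
10 254 307
100 256 304
100 256 559
200 258 302
200 74 559
```

View pics/w9.png

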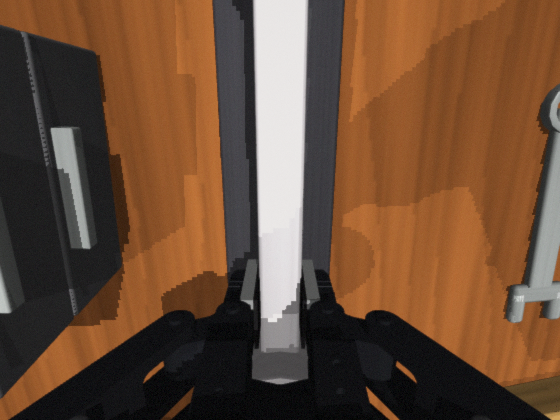

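The wrist view shows the arm at the same columns as at the grasp (254–306 in row 10), so the lever hasn't drooped or turned. It lies centred over the plate, and the arm is still. Handing in.

```bash
python3 -c "
from bench import *
print(job_done())"
```

```text
the job is handed in; nothing more can be done
None
```

I pushed the drawer fully home, and the lever is now held above the fixture's pins. I handed the job in at about 13 s, and no verdict came back.

- **Drawer:** I pushed on the pull strip with the closed fingers until it stopped moving under about 22 N. The top view afterwards shows its front flush with the unit.
- **Grip:** The fingers hold the lever across the arm, about 1 mm from the balance point by my estimate. The gripper opening reads 17 mm.
- **Position:** The boss is about 2 mm and the eye about 2.5 mm from their pins. The underside is about 58–59 mm above the bench, roughly 30 mm above the pin tops.
- **Level and still:** The lever's position in the wrist image matches the one taken at the grasp, so it has not slipped or drooped. The arm was at rest.

**Imperfect checks:**
- **Tilt:** The drawer push left the tool tilted about 1.3°. I could not correct that through the interface, but it is within the 5° limit.
- **Eye position:** The two bores measure about 224 mm apart against the true 220, so my image readings are good to only a few mm.
- **Thick pin:** One rough side-view reading put it about 8 mm off in y. An enlarged crop of the side view agreed with the original estimate.

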